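# Refit the griddle's gas knob and hold it in for lighting

## Robot

A 6-joint arm with a two-finger parallel gripper is mounted at the origin on the work surface. World frame = base frame: x ahead of the robot, y to its left, z up, the work surface at z = 0. Lengths are in m, angles in rad, forces in N, time in s.
With the tool pointing down it reaches from about 0.3 to 0.875 m from the base axis. Payload 6.4 kg.
Tool frame: the origin (TCP) lies between the finger pads; the fingertips stand 25 mm ahead of it and the grasp point (between the pads) lies 6 mm ahead of it; z points along the fingers, y is the line along which they close (so a half turn about z gives the same grasp; the last joint's range is limited). The gripper opens to 85 mm and grips with 20 to 120 N. Pads are 22 mm wide; open, the fingers measure 114 mm over their backs; the gripper's body (76 mm by 85 mm) begins 54 mm behind the grasp point. The pads swing forward as they close: fully open they stand 13 mm farther back than shut.
Start: joints at [0.945, 0.181, 1.607, -0, 1.354, -0.206], TCP at [0.234, 0.525, 0.256] pointing down, gripper open.
Joint ranges: [-2.99, 2.99], [-0.89, 2.07], [0.3, 2.58], [-1.14, 4.28], [0, 2.63], [-3.12, 3.12]. Speed limits (rad/s): [2.57, 2.57, 3.01, 3.14, 3.14, 3.14].

## Interface

Orientations are given as a unit quaternion [w, x, y, z].
In Python, from bench import ctrl gives the robot as it stands.
- The arm moves only by the tool servo_tool, never from a script. Its argument "series" is text: rows parted by semicolons, each of 7 numbers parted by spaces: the gripper command: -1 is fully open, 1 is shut, values between are in proportion, then the shift along the tool's x, y, z in m, then the turn, a rotation vector about the tool's x, y, z in degrees. A call has 1 to 12 rows; each row is the pose to reach, as a shift and turn from the pose commanded when the call began, along the tool's axes at that moment; what a row does not reach only later rows make up. A row lasts 1/12 s, in which the tool goes at most 41.7 mm and 7.16 degrees, less where a joint would pass 70% of its speed; a pose out of reach is approached as far as the arm can. A call with a gripper value outside its range is refused whole. The fingers move at their own pace and stop on an object; the grip force is fixed at half the most. Time passes only in rows, so rows that repeat a pose let the fingers close. It gives the time, the measured TCP pose, the force, the opening and the grip force at its end, in the units of the state.
- ctrl.get_obs(): the state, without advancing time (a new reading comes with each control period).
- ctrl.camera(name): name is "side" or "top" or "wrist"; returns a dict with "img" (400x640x3 uint8, red, green, blue), "z_map" (400x640 float32, m along the optical axis (not along the pixel's ray), 0 where there is no reading), "fovy" (degrees; the focal length in pixels is half the picture's height over the tangent of half this angle, whatever the lens; pixels are square), "cx", "cy" (the principal point, pixels), "extrinsics" (4x4, takes a point from camera to world coordinates); the wrist camera has in their place "T_tool_cam" (4x4, takes a point from camera to tool coordinates, whose origin is the TCP and whose axes are the flange's). Camera axes: x right, y down, z forward; pixel columns grow to the right and rows downward; lengths in m; the calibration is good to about 2 mm. A picture is of the moment at which its call begins: read the wrist's pose just before it.
- ctrl.hand_in(): hands the job in; it is judged then, once.
The state is a dict: "time_s": time; "q": joint angles; "dq": joint speeds; "joint_efforts": joint torques, N m; "eef_pos": TCP position; "eef_rot": TCP orientation; "wrist_force": force on the tool from outside, world axes, zero at the start; "torque": the same for the moment, N m; "opening": opening from 0.0 (shut) to 1.0 (fully open); "grasp_force": force on a finger pad.
Only numpy, scipy, OpenCV 4.12 (cv2) and the standard library are available. Lean on these libraries where they do the work, as an engineer would, in place of code of your own. Each camera call takes 0.05 s, during which the arm holds its last target. There are 200 camera calls.

## Task

Get the flat-bread griddle ready to light: on the gas interlock panel press the white mains key, then the green fan key, then the blue gas-release key, one at a time, each fully down and let up again, and never the red stop key. Then take the loose black knob from the bench, turn it so that its pointer and the flat in its bore match the flat of the bare brass valve spindle on the griddle, push it fully home on the spindle, and push on so that the spindle sinks in against its flame-safety spring. Finish while still holding the knob pushed in (do not let go), and leave the other things on the bench where they are.

Things in the scene. Friction and masses are not known exactly. Their poses are not given: they have to be found in the camera images.
- knob: Loose black knob, 100 g, bore down: round body 50 mm across, 18 high; on it a grip bar 48 mm long (along the knob's x), 14 wide, 20 high. Origin: centre of the underside, z up. D-bore in the underside 14 mm across, 14 deep, its flat 2.2 mm from the axis on the +x side; the white pointer line on the bar's top and end is on the +x side too, over the flat. Starts with +x within 50 deg of world +x.
- knob_pointer (a point): The pointer's outer end on the knob: top edge of the grip bar, 24 mm from the knob's axis along its +x and 38 mm above its underside.
- saj: Gas griddle, fixed: steel housing 380 mm deep (x), 520 wide (y), top 80 mm above the bench; black iron dome 350 mm across, up to 145 mm. Origin: under its middle. On the dark control strip at its right end (-y): the bare brass spindle at x, y = (-70, -185) mm and beyond it at (90, -185) mm a like knob already fitted, its top at 128 mm: not to be used.
- stem_tip (a point): Centre of the top of the bare brass valve spindle: upright D-shaft 12 mm across, flat 1.5 mm from the axis, 24 mm out of the strip (tip 104 mm above the bench), last 1.5 mm tapered; collar 18 mm across, 2.5 high at its foot. Its +x points square out of the flat: the knob's +x must point the same way. With the knob home, the knob's underside is 14 mm below this point.
- valve_press (a joint): How far the spindle is pushed in: 0 out, 0.006 m fully in (hard stop). Spring: 3 N to start, 8 N fully in; comes back up when let go. Hold it over 0.004. Fully in, a home knob's underside is still 4 mm above the strip.
- valve_turn (a joint): Spindle angle about its upright axis, rad, counter-clockwise from above, 0 when its flat looks along the griddle's +x (away from the robot); fairly stiff (0.05 N m), -0.5 to 0.5 at the start, limits 0.9. It turns with the knob; its setting does not matter.
- panel: Gas interlock panel, fixed: white box 100 mm deep (x), 250 wide (y), 48 high, four round spring keys in a row along its y. Origin: centre of its underside. From its left (+y): white, green, blue, red, at y = 78, 26, -26, -78 mm, x = -8 mm.
- key_white_top (a point): Centre of the top face of the white mains key: 26 mm across, 70 mm above the bench, 10 mm above its black collar (42 mm across); moves down with the key.
- key_white (a joint): Travel of the white mains key: 0 up, 0.006 m fully down; spring, about 1.4 N to start, 4.5 N fully down. Counts as pressed over 0.0045.
- key_green_top (a point): Centre of the top face of the green fan key: 26 mm across, 70 mm above the bench, 10 mm above its black collar (42 mm across); moves down with the key.
- key_green (a joint): Travel of the green fan key: 0 up, 0.006 m fully down; spring, about 1.4 N to start, 4.5 N fully down. Counts as pressed over 0.0045.
- key_blue_top (a point): Centre of the top face of the blue gas-release key: 26 mm across, 70 mm above the bench, 10 mm above its black collar (42 mm across); moves down with the key.
- key_blue (a joint): Travel of the blue gas-release key: 0 up, 0.006 m fully down; spring, about 1.4 N to start, 4.5 N fully down. Counts as pressed over 0.0045.
- key_red_top (a point): Centre of the top face of the red stop key: 26 mm across, 70 mm above the bench, 10 mm above its black collar (42 mm across); moves down with the key.
- key_red (a joint): Travel of the red stop key: 0 up, 0.006 m fully down; spring, about 1.4 N to start, 4.5 N fully down. Leave it alone.
- tin: Bystander, leave in place: small can of sesame, 52 mm across, 62 mm tall; origin at the centre of its underside.
- oil: Bystander, leave in place: green oil bottle with a yellow cap, 66 mm across, 150 mm tall; origin at the centre of its underside.
- bowl: Bystander, leave in place: orange plastic bowl, 140 mm across, 70 mm tall; origin at the centre of its underside.
- shaker: Bystander, leave in place: aluminium flour shaker, 54 mm across, 85 mm tall; origin at the centre of its underside.
- brush: Bystander, leave in place: pastry brush lying flat, 180 mm long (along its own x axis), under 40 mm thick; origin at the centre of its underside.
- salt: Bystander, leave in place: white ceramic salt cup, 64 mm across, 65 mm tall; origin at the centre of its underside.
Not all that is in view belongs to the job. Of the things like the knob, leave any that is orange or purple; of the rest the larger one is meant.

How it is judged:
On the way, in this order (a step that is already met when the one before it is completed fails the run):
1. the white mains key is pressed down, the other two up (value of joint key_white above 0.0045 m and value of joint each of key_green, key_blue below 0.002 m), for 0.05 s.
2. the green fan key is pressed down, the other two up (value of joint key_green above 0.0045 m and value of joint each of key_white, key_blue below 0.002 m), for 0.05 s.
3. the blue gas-release key is pressed down, the other two up (value of joint key_blue above 0.0045 m and value of joint each of key_white, key_green below 0.002 m), for 0.05 s.
4. the knob is home on the spindle, flats matched (z of stem_tip in the frame of knob above 0.012 m and horizontal distance between stem_tip and knob below 0.003 m and angle between the x axis of knob and the x axis of stem_tip, either way round below 0.35 rad and x of knob_pointer in the frame of stem_tip above 0.01 m and angle between knob's own z axis and vertical below 0.12 rad), for 0.1 s.
At the end, for the whole second after the job is handed in: Knob on the spindle: tip over 12 mm deep in the 14 mm bore, axes within 3 mm, pointer over the flat within 0.35 rad, upright within 0.12 rad; the robot touches it (over 3 N) and keeps the spindle more than 4 of its 6 mm in; all four keys up (under 2 mm) (all of step 4 and value of joint valve_press above 0.004 m and contact force between any of the fingers, the arm and knob above 3 N and value of joint each of key_white, key_green, key_blue, key_red below 0.002 m); the arm keeps its last pose, push and grip.
It fails at once if the red stop key is pressed (over 2 mm) (value of joint key_red above 0.002 m).
It fails at once if two keys are down together (both over 2 mm) (value of joint each of key_white, key_green above 0.002 m or value of joint each of key_white, key_blue above 0.002 m or value of joint each of key_green, key_blue above 0.002 m).
It fails at once if a bystander is shifted by more than 40 mm (distance of any of tin, oil, bowl, shaker, brush, salt from where it was at the start of the episode above 0.04 m).
It also fails if it takes over 59 s, if anything falls off the work surface, if the arm or the gripper's body presses on something with over 40 N, if the wrist force passes 120 N, or if a joint passes its speed limit or range.

## Working session

There is one attempt and no reset: what is moved stays moved. The work goes in short steps, Python scripts to look and compute and a tool call to move; the robot and the scene stay as the last step left them, time stands still between calls to the robot, and variables do not carry over. Pictures are saved under pics/ and viewed, at most 10 in all, crops included, and the job is handed in when it is done.

Besides the shell and the picture viewer there is one more tool, called by a JSON object that holds its "name" and its "arguments", one argument or row to a line. servo_tool: Moves the arm, as the interface text tells. Its arguments: {"type":"object","properties":{"series":{"type":"string"}},"required":["series"]}

```bash
mkdir -p pics; ls; cat > h.py <<'E'
import numpy as np,cv2
from scipy.spatial.transform import Rotation as R
from bench import ctrl
def cam(n):
    o=ctrl.get_obs(); c=ctrl.camera(n)
    c['f']=200/np.tan(np.radians(c['fovy'])/2)
    if n=='wrist':
        T=np.eye(4); q=o['eef_rot']; T[:3,:3]=R.from_quat([q[1],q[2],q[3],q[0]]).as_matrix(); T[:3,3]=o['eef_pos']
        c['T']=T@c['T_tool_cam']
    else: c['T']=c['extrinsics']
    return c
def plane(c,u,v,z):
    d=c['T'][:3,:3]@np.array([(u-c['cx'])/c['f'],(v-c['cy'])/c['f'],1]); o=c['T'][:3,3]
    return o+d*(z-o[2])/d[2]
def pts(c):
    v,u=np.mgrid[:400,:640]; z=c['z_map']
    P=np.stack([(u-c['cx'])/c['f']*z,(v-c['cy'])/c['f']*z,z],-1)
    return P@c['T'][:3,:3].T+c['T'][:3,3]
def save(c,n): cv2.imwrite('pics/'+n+'.png',c['img'][:,:,::-1])
E
python3 - <<'E'
from h import *
import pickle
for n in('top','side','wrist'):
    c=cam(n); save(c,n+'0'); pickle.dump(c,open(n+'0.pkl','wb')); print(n,c['f'],c['T'].round(3).tolist())
a=[cv2.imread(f'pics/{n}0.png') for n in('top','side')]
o=ctrl.get_obs(); print({k:np.round(v,3).tolist() for k,v in o.items()})
E
```

```text
pics
top 467.47601325534146 [[-0.007, -0.975, 0.223, 0.239], [-1.0, 0.006, -0.005, -0.067], [0.004, -0.223, -0.975, 1.434], [0.0, 0.0, 0.0, 1.0]]
side 456.5639936057498 [[0.972, -0.104, 0.209, 0.289], [-0.233, -0.475, 0.849, -1.122], [0.011, -0.874, -0.486, 0.703], [0.0, 0.0, 0.0, 1.0]]
wrist 275.60139455592065 [[0.409, 0.866, 0.288, 0.159], [0.913, -0.387, -0.131, 0.558], [-0.002, 0.316, -0.949, 0.374], [0.0, 0.0, 0.0, 1.0]]
{'time_s': 0.15, 'q': [0.945, 0.181, 1.608, 0.0, 1.354, -0.206], 'dq': [-0.001, -0.002, -0.004, 0.001, 0.001, -0.001], 'joint_efforts': [-0.0, -44.526, -35.169, -0.0, 0.006, 0.0], 'eef_pos': [0.234, 0.525, 0.256], 'eef_rot': [-0.0, 0.208, 0.978, -0.001], 'wrist_force': [0.272, -0.009, -0.489], 'torque': [-0.002, -0.022, -0.007], 'grasp_force': 0.0, 'opening': 0.999}
```

View pics/top0.png

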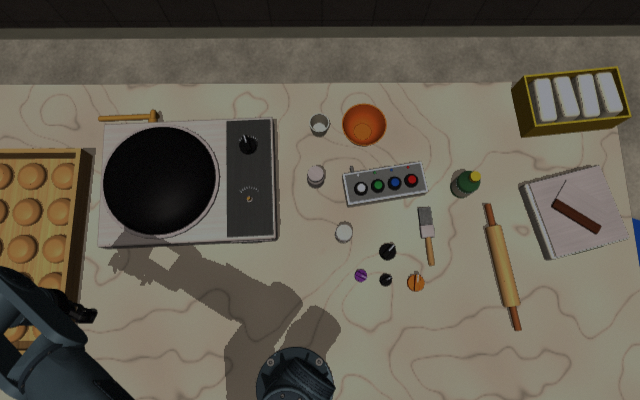

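View pics/side0.png

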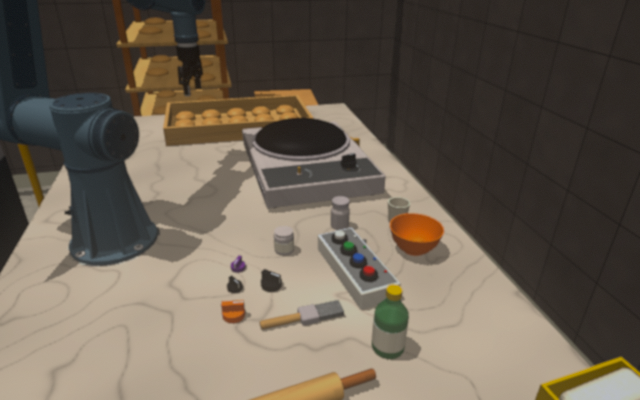

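The top view shows the spindle at about (249,199), the panel keys at (361,188), (378,186), (395,183) and (411,180), and the large black knob at (388,251). The small black, purple and orange knobs below it are decoys. The side view agrees.

```bash
python3 - <<'E'
from h import *
import pickle
c=pickle.load(open('top0.pkl','rb'))
im=c['img'].astype(int); hsv=cv2.cvtColor(c['img'],cv2.COLOR_RGB2HSV)
def near(m,u,v,r=9):
    n,l,s,ce=cv2.connectedComponentsWithStats(m.astype(np.uint8))
    return min([(np.hypot(*(ce[i]-[u,v])),s[i,4],ce[i]) for i in range(1,n) if s[i,4]>8],key=lambda t:t[0])
H,S,V=hsv[...,0],hsv[...,1],hsv[...,2]
for n,u,v,m in [('w',361,188,V>150),('g',378,186,(S>110)&(H>40)&(H<85)),('b',395,183,(S>110)&(H>95)&(H<130)),('r',411,180,(S>110)&((H<10)|(H>170)))]:
    w=np.zeros(m.shape,bool); w[v-8:v+9,u-8:u+9]=1
    d,a,p=near(m&w,u,v); print(n,a,p.round(1),plane(c,*p,.07).round(4))
w=np.zeros(H.shape,bool); w[190:208,240:258]=1
m=w&(S>60)&(V>60); d,a,p=near(m,249,199); print('stem',a,p,plane(c,*p,.1).round(4))
w[:]=0;w[238:264,375:402]=1
d,a,p=near(w&(V<60),388,251); print('knob',a,p,plane(c,*p,.02).round(4))
P=pts(c)
for t in [(388,251),(386,280),(361,275),(416,282),(344,232),(316,176),(319,124),(465,183),(364,125),(427,235),(248,144)]: print(t,P[t[1],t[0]].round(3))
cr=np.hstack([cv2.resize(c['img'][v-20:v+20,u-20:u+20],(390,390),interpolation=cv2.INTER_CUBIC) for u,v in((249,199),(388,251))])
cv2.imwrite('pics/crop0.png',cr[:,:,::-1])
E
```

```text
Traceback (most recent call last):
ValueError: min() iterable argument is empty
```

```bash
python3 - <<'E'
from h import *
import pickle
c=pickle.load(open('top0.pkl','rb'))
im=c['img'].astype(int); hsv=cv2.cvtColor(c['img'],cv2.COLOR_RGB2HSV)
H,S,V=[hsv[...,i] for i in range(3)]
def near(n,m,u,v,z,r=9):
    w=np.zeros(m.shape,np.uint8); w[v-r:v+r+1,u-r:u+r+1]=1; ok=(m&(w>0)).astype(np.uint8)
    k,l,s,ce=cv2.connectedComponentsWithStats(ok)
    if k<2: print(n,'none',hsv[v,u]);return
    i=1+np.argmax(s[1:,4]); print(n,s[i,4],ce[i].round(1),plane(c,*ce[i],z).round(4))
near('w',V>140,361,188,.07,6);near('g',(S>90)&(H>40)&(H<85),378,186,.07);near('b',(S>90)&(H>95)&(H<130),395,183,.07);near('r',(S>90)&((H<10)|(H>170)),411,180,.07)
near('stem',(S>60)&(V>60),249,199,.1);near('knob',V<60,388,251,.02,13)
P=pts(c)
for t in [(388,251),(386,280),(361,275),(416,282),(344,232),(316,176),(319,124),(465,183),(364,125),(427,235),(248,144)]: print(t,P[t[1],t[0]].round(3))
cr=np.hstack([cv2.resize(c['img'][v-20:v+20,u-20:u+20],(390,390),interpolation=cv2.INTER_CUBIC) for u,v in((249,199),(388,251))])
cv2.imwrite('pics/crop0.png',cr[:,:,::-1])
E
```

```text
w 36 [361.  187.1] [ 0.5721 -0.1995  0.07  ]
g 74 [377.7 184.4] [ 0.5799 -0.2502  0.07  ]
b 77 [394.5 181.8] [ 0.5878 -0.3011  0.07  ]
r 81 [411.4 179.1] [ 0.5961 -0.3525  0.07  ]
stem 12 [248.1 197.9] [0.5342 0.1342 0.1   ]
knob 210 [387.  251.4] [ 0.3839 -0.2775  0.02  ]
(388, 251) [ 0.383 -0.278  0.04 ]
(386, 280) [ 0.298 -0.27   0.03 ]
(361, 275) [ 0.313 -0.196  0.033]
(416, 282) [ 0.292 -0.357  0.036]
(344, 232) [ 0.437 -0.146  0.065]
(316, 176) [ 0.603 -0.065  0.087]
(319, 124) [ 0.798 -0.075  0.01 ]
(465, 183) [ 0.572 -0.499  0.113]
(364, 125) [ 0.794 -0.221  0.009]
(427, 235) [ 0.433 -0.402  0.017]
(248, 144) [0.69  0.135 0.128]
```

View pics/crop0.png

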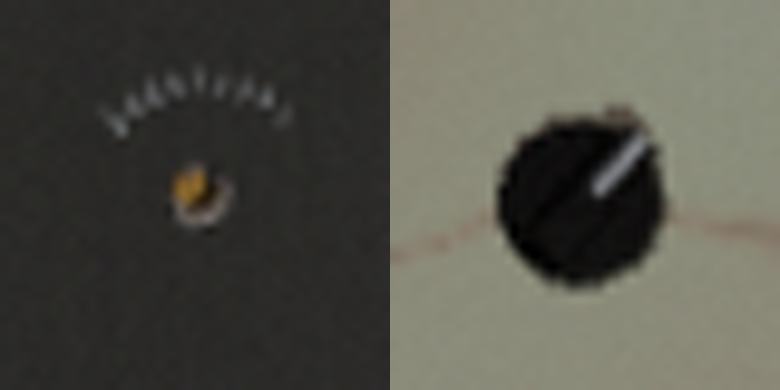

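The spindle's dark flat seems to face right and slightly up. The knob's pointer is at about -42° in world. I'm moving above the keys with the gripper shut.

{"name": "servo_tool", "arguments": {
  "series": "1 -0.604 -0.524 0 0 0 0;1 -0.604 -0.524 0 0 0 0;1 -0.604 -0.524 0 0 0 6;1 -0.604 -0.524 0 0 0 12;1 -0.604 -0.524 0 0 0 18;1 -0.604 -0.524 0 0 0 18;1 -0.604 -0.524 0 0 0 18;1 -0.604 -0.524 0 0 0 18;1 -0.604 -0.524 0 0 0 18;1 -0.604 -0.524 0 0 0 18;1 -0.604 -0.524 0 0 0 18;1 -0.604 -0.524 0 0 0 18"
}}

```text
time_s: 1.15
eef_pos: [0.446, 0.0699, 0.2563]
eef_rot: [0.0, 0.359, 0.933, 0.0]
wrist_force: [0.7, 1.7, -0.4]
opening: -0.002
grasp_force: 0.0
```

```bash
cat >> h.py <<'E'
def state():
    o=ctrl.get_obs(); q=o['eef_rot']; M=R.from_quat([q[1],q[2],q[3],q[0]]).as_matrix()
    return o,np.array(o['eef_pos']),M
def to(*t):
    o,p,M=state(); print('from',p.round(4),'yaw tool-y',np.degrees(np.arctan2(M[1,1],M[0,1])).round(2),'tilt',M[:,2].round(3),'t',o['time_s'],'F',np.round(o['wrist_force'],1),'d_tool',[(M.T@(np.array(x)-p)).round(4).tolist() for x in t])
E
python3 -c "
from h import *
to([.572,-.1995,.2])"
```

```text
from [0.446  0.0699 0.2563] yaw tool-y 47.94 tilt [ 0.  0. -1.] t 1.15 F [ 0.7  1.7 -0.4] d_tool [[-0.2741, -0.1156, 0.0564]]
```

{"name": "servo_tool", "arguments": {
  "series": "1 -0.274 -0.116 0.03 0 0 0;1 -0.274 -0.116 0.03 0 0 0;1 -0.274 -0.116 0.03 0 0 0;1 -0.274 -0.116 0.03 0 0 0;1 -0.274 -0.116 0.03 0 0 0;1 -0.274 -0.116 0.056 0 0 0;1 -0.274 -0.116 0.056 0 0 0;1 -0.274 -0.116 0.056 0 0 0;1 -0.274 -0.116 0.056 0 0 0;1 -0.274 -0.116 0.056 0 0 0;1 -0.274 -0.116 0.056 0 0 0"
}}

```text
time_s: 2.07
eef_pos: [0.5711, -0.1964, 0.2005]
eef_rot: [-0.0, 0.358, 0.934, 0.0]
wrist_force: [-0.0, 0.4, 0.6]
opening: -0.001
grasp_force: 0.0
```

```bash
python3 - <<'E'
from h import *
import pickle
to([.572,-.1995,.11],[.5799,-.2502,.11],[.5878,-.3011,.11])
c=cam('wrist'); save(c,'w1'); pickle.dump(c,open('w1.pkl','wb'))
E
```

```text
from [ 0.5711 -0.1964  0.2005] yaw tool-y 47.99 tilt [-0.     0.001 -1.   ] t 2.0667 F [-0.   0.4  0.6] d_tool [[-0.0028, -0.0017, 0.0905], [-0.0426, -0.0341, 0.0905], [-0.0825, -0.0666, 0.0904]]
```

View pics/w1.png

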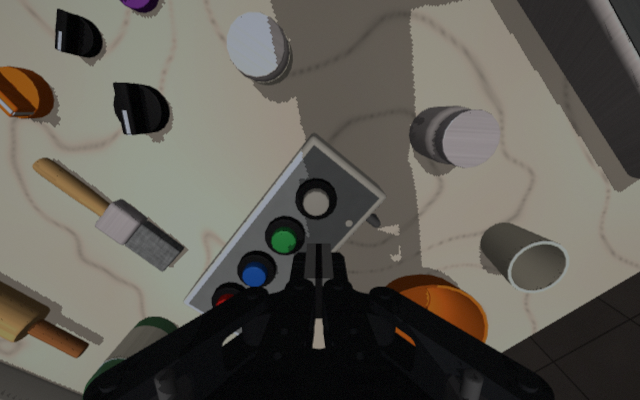

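The wrist view shows the white key at about (316,202), green at (284,239) and blue at (254,270). The shut fingertips are near (319,245).

```bash
python3 - <<'E'
from h import *
import pickle
c=pickle.load(open('w1.pkl','rb')); hsv=cv2.cvtColor(c['img'],cv2.COLOR_RGB2HSV); H,S,V=[hsv[...,i] for i in range(3)]
T=[]
for n,u,v,m in (('w',316,202,(V>130)),('g',284,239,(S>90)&(H>40)&(H<85)),('b',254,270,(S>90)&(H>95)&(H<130))):
    w=np.zeros(m.shape,bool); w[v-17:v+18,u-17:u+18]=1
    k,l,s,ce=cv2.connectedComponentsWithStats((m&w).astype(np.uint8)); i=1+np.argmax(s[1:,4]); 
    q=plane(c,*ce[i],.07); T.append([q[0],q[1],.1]); print(n,s[i],ce[i].round(1),q.round(4))
to(*T)
E
```

```text
Traceback (most recent call last):
ValueError: attempt to get argmax of an empty sequence
```

```bash
python3 - <<'E'
from h import *
import pickle
c=pickle.load(open('w1.pkl','rb')); hsv=cv2.cvtColor(c['img'],cv2.COLOR_RGB2HSV); H,S,V=[hsv[...,i] for i in range(3)]
T=[]
for n,u,v,m in (('w',316,202,(V>65)),('g',284,239,(S>90)&(H>40)&(H<85)),('b',254,270,(S>90)&(H>95)&(H<130))):
    w=np.zeros(m.shape,bool); w[v-17:v+18,u-17:u+18]=1
    k,l,s,ce=cv2.connectedComponentsWithStats((m&w).astype(np.uint8))
    j=np.hypot(*(ce-[u,v]).T)<8; i=max([i for i in range(1,k) if j[i]],key=lambda i:s[i,4],default=0)
    q=plane(c,*ce[i],.07); T.append([q[0],q[1],.1]); print(n,s[i],ce[i].round(1),q.round(4),V[v,u])
to(*T)
E
```

```text
w [303 191  26  25 516] [315.6 202.9] [ 0.5701 -0.2005  0.07  ] 119
g [270 226  27  28 575] [283.5 239.7] [ 0.5774 -0.2504  0.07  ] 105
b [241 261  27  27 552] [254.3 273.9] [ 0.5851 -0.3005  0.07  ] 129
from [ 0.5713 -0.1962  0.2009] yaw tool-y 48.02 tilt [ 0.  0. -1.] t 2.1167 F [ 0.4 -0.4  0.4] d_tool [[-0.002, -0.004, 0.1009], [-0.0407, -0.0362, 0.1009], [-0.08, -0.0683, 0.1009]]
```

{"name": "servo_tool", "arguments": {
  "series": "1 -0.002 -0.003 0.04 0 0 0;1 -0.002 -0.003 0.075 0 0 0;1 -0.002 -0.003 0.095 0 0 0;1 -0.002 -0.003 0.103 0 0 0;1 -0.002 -0.003 0.109 0 0 0;1 -0.002 -0.003 0.112 0 0 0;1 -0.002 -0.003 0.112 0 0 0;1 -0.002 -0.003 0.112 0 0 0"
}}

```text
time_s: 2.78
eef_pos: [0.572, -0.2013, 0.0903]
eef_rot: [0.001, 0.359, 0.934, -0.0]
wrist_force: [-2.1, 2.9, 2.9]
opening: -0.003
grasp_force: 1.8
```

{"name": "servo_tool", "arguments": {
  "series": "1 0 0 0.002 0 0 0;1 0 0 0.004 0 0 0;1 0 0 0.004 0 0 0;1 0 0 0.004 0 0 0"
}}

```text
time_s: 3.12
eef_pos: [0.5724, -0.2017, 0.0887]
eef_rot: [0.002, 0.359, 0.933, -0.0]
wrist_force: [-9.4, 6.9, 25.4]
opening: 0.004
grasp_force: 12.2
```

White bottomed out, with the force jumping to 25 N. Next is green.

{"name": "servo_tool", "arguments": {
  "series": "1 0 0 -0.015 0 0 0;1 0 0 -0.035 0 0 0;1 -0.02 -0.016 -0.035 0 0 0;1 -0.039 -0.032 -0.035 0 0 0;1 -0.039 -0.032 -0.03 0 0 0;1 -0.039 -0.032 -0.018 0 0 0;1 -0.039 -0.032 -0.01 0 0 0;1 -0.039 -0.032 -0.005 0 0 0;1 -0.039 -0.032 -0.002 0 0 0;1 -0.039 -0.032 -0.001 0 0 0;1 -0.039 -0.032 -0.001 0 0 0"
}}

```text
time_s: 4.03
eef_pos: [0.5782, -0.2507, 0.0886]
eef_rot: [-0.001, 0.358, 0.934, -0.001]
wrist_force: [-12.1, 3.8, 27.9]
opening: 0.0
grasp_force: 14.2
```

{"name": "servo_tool", "arguments": {
  "series": "1 0 0 -0.015 0 0 0;1 0 0 -0.035 0 0 0;1 -0.02 -0.016 -0.035 0 0 0;1 -0.039 -0.032 -0.035 0 0 0;1 -0.039 -0.032 -0.03 0 0 0;1 -0.039 -0.032 -0.018 0 0 0;1 -0.039 -0.032 -0.01 0 0 0;1 -0.039 -0.032 -0.005 0 0 0;1 -0.039 -0.032 -0.001 0 0 0;1 -0.039 -0.032 0 0 0 0;1 -0.039 -0.032 0 0 0 0"
}}

```text
time_s: 4.95
eef_pos: [0.5852, -0.2994, 0.0886]
eef_rot: [-0.002, 0.358, 0.934, 0.0]
wrist_force: [-14.0, 7.0, 31.0]
opening: 0.0
grasp_force: 15.1
```

{"name": "servo_tool", "arguments": {
  "series": "1 0 0 -0.03 0 0 0;1 0 0 -0.07 0 0 0;0 0.02 -0.015 -0.11 0 0 0;-1 0.163 -0.119 -0.11 0 0 0;-1 0.163 -0.119 -0.11 0 0 0;-1 0.163 -0.119 -0.11 0 0 0;-1 0.163 -0.119 -0.11 0 0 0;-1 0.163 -0.119 -0.11 0 0 0;-1 0.163 -0.119 -0.11 0 0 0;-1 0.163 -0.119 -0.11 0 0 0;-1 0.163 -0.119 -0.11 0 0 0"
}}

```text
time_s: 5.87
eef_pos: [0.386, -0.28, 0.1951]
eef_rot: [0.0, 0.359, 0.934, 0.0]
wrist_force: [-0.8, 0.3, -0.4]
opening: 0.999
grasp_force: 0.0
```

```bash
python3 - <<'E'
from h import *
import pickle
to([.384,-.278,.1])
c=cam('wrist'); save(c,'w2'); pickle.dump(c,open('w2.pkl','wb'))
E
```

```text
from [ 0.386  -0.28    0.1951] yaw tool-y 47.98 tilt [ 0.  0. -1.] t 5.8667 F [-0.8  0.3 -0.4] d_tool [[0.0029, 0.0001, 0.0951]]
```

View pics/w2.png

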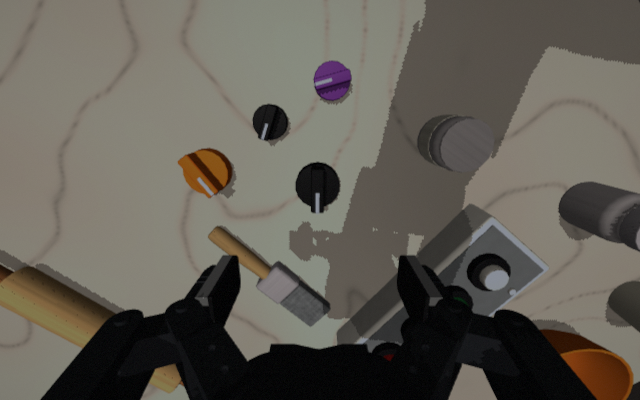

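The wrist view shows the target knob at (318,186). Its pointer runs straight down the image, to about (317,212), so it lies along -x of the tool.

```bash
python3 - <<'E'
from h import *
import pickle
c=pickle.load(open('w2.pkl','rb')); V=cv2.cvtColor(c['img'],cv2.COLOR_RGB2HSV)[...,2]
P=pts(c); Z=P[...,2]
w=np.zeros(V.shape,bool); w[155:220,290:346]=1
def comp(m):
    k,l,s,ce=cv2.connectedComponentsWithStats((m&w).astype(np.uint8)); i=1+np.argmax(s[1:,4]); return l==i
m=comp(Z>.010); print('body',m.sum(),P[m].mean(0).round(4))
t=comp(Z>.032); q=P[t]; print('bar',t.sum(),q.mean(0).round(4),q.min(0).round(4),q.max(0).round(4))
uv=np.argwhere(t)[:,::-1].astype(np.float32); print('rect',cv2.minAreaRect(uv))
g=np.array([plane(c,u,v,.038)[:2] for u,v in uv]); r=cv2.minAreaRect((g*1000).astype(np.float32)); print('bar mm',r)
wh=comp((V>75)&cv2.erode(cv2.morphologyEx(m.astype(np.uint8),cv2.MORPH_CLOSE,np.ones((9,9))),np.ones((3,3))).astype(bool))
h=np.array([plane(c,u,v,.038)[:2] for v,u in np.argwhere(wh)]); vx,vy,x,y=cv2.fitLine((h*1000).astype(np.float32),2,0,.01,.01).ravel()
print('line',wh.sum(),vx,vy,np.degrees(np.arctan2(vy,vx)),x,y)
b=r[0]; to([b[0]/1000,b[1]/1000,.04])
E
```

```text
body 1624 [ 0.3812 -0.2784  0.0274]
bar 610 [ 0.3816 -0.2789  0.0398] [ 0.3246 -0.3004  0.0321] [ 0.404  -0.2259  0.3136]
rect ((317.0, 190.0), (46.0, 14.0), 90.0)
bar mm ((382.6645812988281, -280.2245788574219), (14.58969783782959, 49.708274841308594), 47.91519546508789)
line 86 0.7148273 -0.699301 -44.370956 391.55527 -288.5135
from [ 0.3862 -0.2801  0.1951] yaw tool-y 48.0 tilt [ 0.  0. -1.] t 5.9167 F [-0.1 -0.3  0.7] d_tool [[0.0026, -0.0025, 0.1551]]
```

{"name": "servo_tool", "arguments": {
  "series": "-0.2 0.003 -0.002 0.04 0 0 0;-0.2 0.003 -0.002 0.08 0 0 0;-0.2 0.003 -0.002 0.115 0 0 0;-0.2 0.003 -0.002 0.14 0 0 0;-0.2 0.003 -0.002 0.15 0 0 0;-0.2 0.003 -0.002 0.15 0 0 0;1 0.003 -0.002 0.15 0 0 0;1 0.003 -0.002 0.15 0 0 0;1 0.003 -0.002 0.15 0 0 0;1 0.003 -0.002 0.15 0 0 0;1 0.003 -0.002 0.15 0 0 0;1 0.003 -0.002 0.15 0 0 0"
}}

```text
time_s: 6.92
eef_pos: [0.383, -0.2811, 0.0473]
eef_rot: [0.002, 0.359, 0.933, -0.001]
wrist_force: [0.9, 1.6, 6.0]
opening: 0.146
grasp_force: 60.1
```

Gripped. Lift and carry to a viewpoint beside the spindle.

{"name": "servo_tool", "arguments": {
  "series": "1 0 0 -0.02 0 0 0;1 0 0 -0.06 0 0 0;1 0 0 -0.1 0 0 0;1 0 0 -0.14 0 0 0;1 0.02 0.06 -0.165 0 0 0;1 0.03 0.1 -0.165 0 0 0;1 0.04 0.14 -0.165 0 0 0;1 0.05 0.18 -0.165 0 0 0;1 0.06 0.22 -0.165 0 0 0;1 0.07 0.26 -0.165 0 0 0;1 0.08 0.3 -0.165 0 0 0;1 0.09 0.34 -0.165 0 0 0"
}}

```text
time_s: 7.92
eef_pos: [0.533, 0.0158, 0.2114]
eef_rot: [0.001, 0.359, 0.933, 0.0]
wrist_force: [0.4, -1.3, -0.7]
opening: 0.144
grasp_force: 59.2
```

```bash
python3 - <<'E'
from h import *
to([.582,.0905,.16])
E
```

```text
from [0.533  0.0158 0.2114] yaw tool-y 47.95 tilt [ 0.002 -0.    -1.   ] t 7.9167 F [ 0.4 -1.3 -0.7] d_tool [[0.0137, 0.0883, 0.0514]]
```

{"name": "servo_tool", "arguments": {
  "series": "1 0.007 0.04 0.01 0 0 0;1 0.014 0.075 0.025 0 0 0;1 0.014 0.085 0.04 0 0 0;1 0.014 0.085 0.048 0 0 0;1 0.014 0.085 0.048 0 0 0;1 0.014 0.085 0.048 0 0 0"
}}

```text
time_s: 8.42
eef_pos: [0.5781, 0.0855, 0.1623]
eef_rot: [-0.001, 0.359, 0.933, -0.0]
wrist_force: [0.7, 0.3, -0.1]
opening: 0.144
grasp_force: 59.2
```

```bash
python3 - <<'E'
from h import *
import pickle
to([.534,.134,.2])
c=cam('wrist'); pickle.dump(c,open('w3.pkl','wb')); np.set_printoptions(suppress=True)
# predicted stem pixel
q=np.linalg.inv(c['T'])@np.array([.534,.134,.104,1]); u=q[0]/q[2]*c['f']+c['cx']; v=q[1]/q[2]*c['f']+c['cy']; print(u,v)
u,v=int(u),int(v); a=c['img'][max(v-40,0):v+40,max(u-40,0):u+40]
im=np.vstack([c['img'][:300], ]) 
b=cv2.resize(a,(300,300),interpolation=cv2.INTER_NEAREST); f=cv2.resize(c['img'],(480,300)); cv2.imwrite('pics/w3.png',np.hstack([f,b])[:,:,::-1])
E
```

```text
from [0.5781 0.0855 0.1623] yaw tool-y 47.92 tilt [-0.001 -0.    -1.   ] t 8.4167 F [ 0.7  0.3 -0.1] d_tool [[0.0653, 0.0064, -0.0377]]
330.3374163348026 138.01707175456397
```

View pics/w3.png

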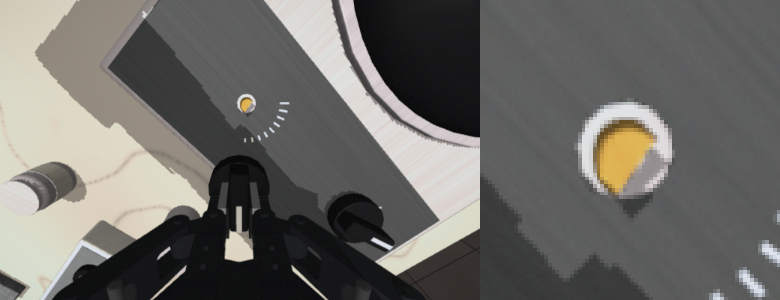

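The wrist view shows the knob held with its pointer down the image. The D-spindle is at about (325,138), with its flat's edge running upper-right to lower-left, so the flat faces lower-right, at roughly +15° world. I'll measure it precisely.

```bash
python3 - <<'E'
from h import *
import pickle
c=pickle.load(open('w3.pkl','rb')); hsv=cv2.cvtColor(c['img'],cv2.COLOR_RGB2HSV); H,S,V=[hsv[...,i] for i in range(3)]
w=np.zeros(V.shape,bool); w[115:165,300:355]=1
for thr in (150,):
    m=w&(S>90)&(H<35)&(V>thr); cs,_=cv2.findContours(m.astype(np.uint8),cv2.RETR_EXTERNAL,cv2.CHAIN_APPROX_NONE)
    k=max(cs,key=cv2.contourArea)[:,0,:]; print('area',cv2.contourArea(k),'V',V[m].min(),V[m].max())
    g=np.array([plane(c,u,v,.104)[:2]*1000 for u,v in k]); print('ext',g.min(0),g.max(0))
    G=np.array([plane(c,u,v,.104)[:2]*1000 for v,u in np.argwhere(m)])
    # straight edge: D support: normal direction with smallest extent from robust circle; centre by circle fit excluding edge
    best=None
    for a in np.radians(np.arange(-60,90,1)):
        n=np.array([np.cos(a),np.sin(a)]); d=g@n; e=np.sum(d>d.max()-.6)
        if best is None or e>best[0]: best=(e,np.degrees(a),d.max())
    a=np.radians(best[1]); n=np.array([np.cos(a),np.sin(a)]); arc=g[g@n<best[2]-1.2]
    A=np.c_[2*arc,np.ones(len(arc))]; s=np.linalg.lstsq(A,(arc**2).sum(1),rcond=None)[0]
    print(best,'circle',s[:2],np.sqrt(s[2]+s[:2]@s[:2]),'flat dist',best[2]-s[:2]@n)
    # second: centroid direction
    print('centroid dir',np.degrees(np.arctan2(*(s[:2]-G.mean(0))[::-1])))
P=pts(c)
# collar white
m=w&(V>150)&(S<60); k=max(cv2.findContours(m.astype(np.uint8),cv2.RETR_EXTERNAL,cv2.CHAIN_APPROX_NONE)[0],key=cv2.contourArea)
g=np.array([plane(c,u,v,.0825)[:2]*1000 for u,v in k[:,0]]).astype(np.float32); print('collar',cv2.minEnclosingCircle(g),cv2.fitEllipse(g))
E
```

```text
area 143.5 V 152 223
ext [529.46532998 127.23330946] [537.27649404 137.78270201]
(np.int64(15), np.float64(13.0), np.float64(552.2814312220628)) circle [534.74541134 132.57623395] 5.254251128532661 flat dist 1.4183465226934686
centroid dir 13.797513749056362
collar ((534.588623046875, 132.2930908203125), 8.801210403442383) ((534.8123779296875, 132.2343292236328), (15.688282012939453, 16.283449172973633), 47.73987579345703)
```

```bash
python3 - <<'E'
from h import *
import pickle
from scipy.optimize import least_squares
c=pickle.load(open('w3.pkl','rb')); v,u=np.mgrid[:400,:640]; z=c['z_map']
P=np.stack([(u-c['cx'])/c['f']*z,(v-c['cy'])/c['f']*z,z],-1)@c['T_tool_cam'][:3,:3].T+c['T_tool_cam'][:3,3]
w=(abs(P[...,0])<.04)&(abs(P[...,1])<.035)&(z>0)
print('z hist',np.histogram(P[w][:,2],bins=np.arange(-.01,.07,.004)))
top=w&(P[...,2]>.024)&(P[...,2]<.034); q=P[top]; print('bodytop',len(q),np.median(q[:,2]),q.min(0).round(4),q.max(0).round(4))
side=w&(P[...,2]>.024)&(P[...,2]<.05)
m=side.astype(np.uint8); k=max(cv2.findContours(m,cv2.RETR_EXTERNAL,cv2.CHAIN_APPROX_NONE)[0],key=cv2.contourArea)[:,0]
e=np.array([P[b,a] for a,b in k])*1000; print('side zmax',P[side][:,2].max())
e=e[(e[:,0]>12)]; print(len(e),e[::6].round(1).tolist())
s=least_squares(lambda t:np.hypot(e[:,0]-t[0],e[:,1]-t[1])-25,[0,0],loss='soft_l1').x; print('axis in tool mm',s)
b=w&(P[...,2]>.0)&(P[...,2]<.016); q=P[b]; print('bar',q.min(0).round(4),q.max(0).round(4),np.percentile(q,[2,50,98],axis=0).round(4))
E
```

```text
z hist (array([ 214,  284,  274,  212, 2069,  295,  209,  115,   67, 1346,  237,
        156,  150,   84,    0,    0,    0,    0,    0]), array([-0.01 , -0.006, -0.002,  0.002,  0.006,  0.01 ,  0.014,  0.018,
        0.022,  0.026,  0.03 ,  0.034,  0.038,  0.042,  0.046,  0.05 ,
        0.054,  0.058,  0.062,  0.066]))
bodytop 1614 0.028830656762250648 [-0.0063 -0.0255  0.024 ] [0.0252 0.0236 0.0339]
side zmax 0.04532167364843853
141 [[25.2, -2.5, 43.4], [24.0, -6.3, 45.0], [23.6, -9.9, 42.3], [21.2, -13.8, 43.6], [18.7, -17.6, 43.0], [14.8, -20.8, 42.7], [13.2, -22.1, 37.0], [12.6, -9.5, 29.6], [17.1, -8.8, 28.2], [22.4, -7.9, 24.3], [23.8, -5.1, 25.4], [23.7, -1.8, 24.1], [23.4, 1.0, 24.9], [23.9, 4.4, 25.1], [19.5, 6.9, 28.4], [15.7, 6.9, 28.4], [12.2, 20.7, 30.3], [12.1, 20.9, 42.5], [16.3, 17.6, 42.3], [19.6, 14.5, 44.1], [22.1, 10.6, 43.0], [23.5, 6.9, 44.5], [24.6, 3.1, 43.4], [25.0, -0.6, 44.0]]
axis in tool mm [-0.67865657 -0.95639142]
bar [-0.0249 -0.0208  0.    ] [0.0245 0.0189 0.016 ] [[-0.0214 -0.0188  0.0008]
 [ 0.0077 -0.0012  0.0087]
 [ 0.0239  0.0168  0.0149]]
```

{"name": "servo_tool", "arguments": {
  "series": "1 0.003 0.008 -0.008 0 0 -7;1 0.007 0.016 -0.008 0 0 -14;1 0.01 0.024 -0.008 0 0 -21;1 0.014 0.032 -0.008 0 0 -28;1 0.018 0.04 -0.008 0 0 -35;1 0.021 0.047 -0.008 0 0 -42;1 0.025 0.055 -0.008 0 0 -49;1 0.027 0.06 -0.008 0 0 -55.5;1 0.027 0.06 -0.008 0 0 -55.5;1 0.027 0.06 -0.008 0 0 -55.5;1 0.027 0.06 -0.008 0 0 -55.5"
}}

```text
time_s: 9.38
eef_pos: [0.5991, 0.1478, 0.1711]
eef_rot: [0.001, -0.115, 0.993, -0.0]
wrist_force: [-0.6, -0.1, -0.7]
opening: 0.147
grasp_force: 59.2
```

```bash
python3 - <<'E'
from h import *
import pickle
from scipy.optimize import least_squares
to([.5347,.1325,.17])
o,p,M=state(); c=cam('wrist'); pickle.dump(c,open('w4.pkl','wb'))
hsv=cv2.cvtColor(c['img'],cv2.COLOR_RGB2HSV); H,S,V=[hsv[...,i] for i in range(3)]
q=np.linalg.inv(c['T'])@np.array([.5347,.1325,.104,1]); u=int(q[0]/q[2]*c['f']+c['cx']); v=int(q[1]/q[2]*c['f']+c['cy']); print(u,v)
w=np.zeros(V.shape,bool); w[v-25:v+25,u-25:u+25]=1
m=w&(S>90)&(H<35)&(V>110); k=max(cv2.findContours(m.astype(np.uint8),cv2.RETR_EXTERNAL,cv2.CHAIN_APPROX_NONE)[0],key=cv2.contourArea)[:,0,:]
g=np.array([plane(c,a,b,.104)[:2]*1000 for a,b in k]); best=max((np.sum(g@n>(g@n).max()-.6),a) for a in range(-40,70) for n in [np.array([np.cos(np.radians(a)),np.sin(np.radians(a))])])
a=np.radians(best[1]); n=np.array([np.cos(a),np.sin(a)]); d=(g@n).max(); arc=g[g@n<d-1.2]
s=least_squares(lambda t:np.hypot(*(arc-t).T)-5.4,arc.mean(0),loss='soft_l1').x; print(best,'stem',s,'flat',d-s@n,'cdir',np.degrees(np.arctan2(*(s-g.mean(0))[::-1])))
m=w&(V>150)&(S<60); k=max(cv2.findContours(m.astype(np.uint8),cv2.RETR_EXTERNAL,cv2.CHAIN_APPROX_NONE)[0],key=cv2.contourArea)
g=np.array([plane(c,a,b,.0825)[:2]*1000 for a,b in k[:,0]]).astype(np.float32); print('collar',cv2.minEnclosingCircle(g))
# knob outline in tool frame
vv,uu=np.mgrid[:400,:640]; z=c['z_map']
P=np.stack([(uu-c['cx'])/c['f']*z,(vv-c['cy'])/c['f']*z,z],-1)@c['T_tool_cam'][:3,:3].T+c['T_tool_cam'][:3,3]
e=P[(abs(P[...,0])<.04)&(abs(P[...,1])<.035)&(P[...,2]>.033)&(P[...,2]<.044)&(z>0)]*1000; e=e[e[:,0]>8]
print(len(e),'knob axis tool',least_squares(lambda t:np.hypot(e[:,0]-t[0],e[:,1]-t[1])-25,[0,0],loss='soft_l1').x)
print('stem rel tool',(M.T@(np.r_[s/1000,.104]-p)).round(4))
a=c['img'][v-40:v+40,u-40:u+40]; cv2.imwrite('pics/w4.png',np.hstack([cv2.resize(c['img'],(480,300)),cv2.resize(a,(300,300),interpolation=cv2.INTER_NEAREST)])[:,:,::-1])
E
```

```text
from [0.5991 0.1478 0.1711] yaw tool-y 103.19 tilt [ 0.001 -0.    -1.   ] t 9.3833 F [-0.6 -0.1 -0.7] d_tool [[0.0662, -0.0001, 0.0011]]
318 136
(np.int64(17), 16) stem [534.94711823 132.55706312] flat 1.2461174049532246 cdir 18.69920697591307
collar ((534.2653198242188, 131.99208068847656), 8.039453506469727)
407 knob axis tool [ 0.52504541 -0.23525175]
stem rel tool [ 0.066  -0.0001  0.0671]
```

View pics/w4.png

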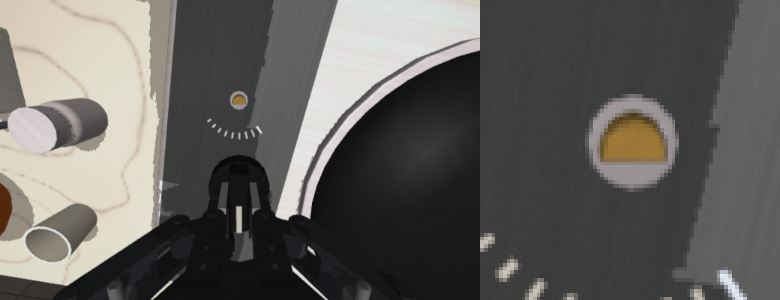

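The flat's edge is horizontal in the image, so it is matched to the pointer, which points down the image. The stem lies 66 mm along tool +x. I'm moving over it and starting the insertion.

{"name": "servo_tool", "arguments": {
  "series": "1 0.03 0 0 0 0 0;1 0.055 0 0 0 0 0;1 0.0655 0 0 0 0 0;1 0.0655 0 0 0 0 0;1 0.0655 0 0.01 0 0 0;1 0.0655 0 0.016 0 0 0;1 0.0655 0 0.02 0 0 0;1 0.0655 0 0.022 0 0 0;1 0.0655 0 0.024 0 0 0;1 0.0655 0 0.025 0 0 0;1 0.0655 0 0.025 0 0 0"
}}

```text
time_s: 10.35
eef_pos: [0.5354, 0.1335, 0.145]
eef_rot: [-0.0, -0.117, 0.993, -0.0]
wrist_force: [-0.0, -1.4, -1.3]
opening: 0.151
grasp_force: 59.1
```

{"name": "servo_tool", "arguments": {
  "series": "1 0 0 0.003 0 0 0;1 0 0 0.005 0 0 0;1 0 0 0.007 0 0 0;1 0 0 0.008 0 0 0;1 0 0 0.008 0 0 0"
}}

```text
time_s: 10.77
eef_pos: [0.5354, 0.1335, 0.1373]
eef_rot: [0.0, -0.117, 0.993, -0.0]
wrist_force: [-0.9, -3.7, 2.1]
opening: 0.148
grasp_force: 59.5
```

{"name": "servo_tool", "arguments": {
  "series": "1 0 0 0.002 0 0 0;1 0 0 0.004 0 0 0;1 0 0 0.006 0 0 0;1 0 0 0.006 0 0 0;1 0 0 0.006 0 0 0"
}}

```text
time_s: 11.18
eef_pos: [0.5355, 0.1335, 0.1317]
eef_rot: [0.0, -0.117, 0.993, -0.0]
wrist_force: [-1.5, -2.2, 6.4]
opening: 0.141
grasp_force: 60.2
```

{"name": "servo_tool", "arguments": {
  "series": "1 0 0 0.001 0 0 0;1 0 0 0.002 0 0 0;1 0 0 0.003 0 0 0;1 0 0 0.003 0 0 0;1 0 0 0.003 0 0 0"
}}

```text
time_s: 11.6
eef_pos: [0.5358, 0.1335, 0.1308]
eef_rot: [0.001, -0.117, 0.993, -0.0]
wrist_force: [-8.6, -3.2, 20.8]
opening: 0.148
grasp_force: 62.2
```

```bash
python3 - <<'E'
from h import *
c=cam('wrist'); v,u=np.mgrid[:400,:640]; z=c['z_map']
P=np.stack([(u-c['cx'])/c['f']*z,(v-c['cy'])/c['f']*z,z],-1)@c['T_tool_cam'][:3,:3].T+c['T_tool_cam'][:3,3]
w=(abs(P[...,0])<.025)&(abs(P[...,1])<.025)&(z>0)&(P[...,2]>.024)&(P[...,2]<.034); bt=np.median(P[w][:,2]); o,p,M=state()
print('body top tool z',bt,'underside world',p[2]-bt-.018,np.round(o['wrist_force'],1),o['time_s'])
E
```

```text
body top tool z 0.028618852629926667 underside world 0.08413302967302032 [-8.6 -3.2 21.1] 11.65
```

The knob's underside is at 84.1 mm, against an expected 84 mm when fully in, and there's about 21 N at the hard stop. Handing in.

```bash
python3 -c "
from bench import ctrl
print(ctrl.hand_in())"
```

```text
the job is handed in; nothing more can be done
None
```

The job is handed in, but the verdict wasn't shown: the white, green and blue keys were pressed in that order, and the knob is home on the spindle with flats matched and held fully in, at about 21 N.

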